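# Lids back on the clean ink pots

## Robot

A 7-joint arm with a two-finger parallel gripper is mounted at the origin on the work surface. World frame = base frame: x ahead of the robot, y to its left, z up, the work surface at z = 0. Lengths are in mm, angles in rad, forces in N, time in s.
With the tool pointing down it reaches from about 350 to 900 mm from the base axis. Payload 8.1 kg.
Tool frame: the origin (TCP) lies on the centre line of the jaws, within the pads' length; the fingertips stand manip.tcp_to_tips ahead of it and the grasp point (between the pads) lies 11 mm behind it (manip.tcp_to_tips is the distance from the TCP to the fingertips, in mm); z points along the fingers, y is the line along which they close (so a half turn about z gives the same grasp; the last joint's range is limited). The gripper opens to 92 mm and grips with 3 to 60 N. Pads are 19 mm wide; open, the fingers measure 130 mm over their backs; the gripper's body (75 mm by 190 mm) begins 47 mm behind the grasp point.
Start: joints at [1.068, 0.434, 0.025, 1.573, -0.012, 1.134, -0.075], TCP at [243.25, -575.735, 234.742] pointing down, gripper open.
Joint ranges: [-2.62, 2.62], [-0.44, 2.09], [-1.27, 1.32], [0.08, 2.57], [-1.32, 4.46], [0.12, 2], [-2.74, 2.74]. Speed limits (rad/s): [2.22, 2.22, 3.01, 3.01, 3.14, 3.14, 3.14].

## Interface

Orientations are given as [roll, pitch, yaw] about the fixed x, y, z axes, in that order (R = Rz(yaw) Ry(pitch) Rx(roll)).
In Python, from cell import manip gives the robot as it stands.
- The arm moves only by the tool step_arm, never from a script. Its argument "increments" is text: rows parted by semicolons, each of 7 numbers parted by spaces: the shift along the tool's x, y, z in m, then the turn, a rotation vector about the tool's x, y, z in rad, then the opening, from -1 (shut) to 1 (fully open). A call has 1 to 20 rows; each row shifts and turns the commanded pose from where the row before left it, along the tool's axes as they then stand; what a row does not reach is not made up. A row lasts 1/8 s, in which the tool goes at most 62.5 mm and 10.7 degrees, less where a joint would pass 70% of its speed; a pose out of reach is approached as far as the arm can. A call with a gripper value outside its range is refused whole. The fingers move at their own pace and stop on an object; "newtons" is the grip in N (left out, the last holds). Time passes only in rows, so rows that do not move let the fingers close. It gives the time, the measured TCP pose, the force, the opening and the grip force at its end, in the units of the state.
- manip.get_obs(): the state, without advancing time (a new reading comes with each control period).
- manip.capture(name): name is "scene" or "side" or "wrist"; returns (picture, depth): 400x640x3 uint8, red, green, blue; 400x640 float32, mm along the optical axis (not along the pixel's ray), 0 where there is no reading.
- manip.calibration(name): a dict with "fx", "fy", "cx", "cy" (pixels), "camera_from_world" (4x4, takes a point from world to camera coordinates). Camera axes: x right, y up, looking along -z (the intrinsics and any distortion apply to the point x, -y, -z); pixel columns grow to the right and rows downward; lengths in mm; the calibration is good to about 2 mm. A picture is of the moment at which its call begins: read the wrist's pose just before it. calibration takes no time and is no camera call; for the wrist camera it gives the pose at the moment of the call.
- manip.job_done(): hands the job in; it is judged then, once.
The state is a dict: "clock": time; "joint_pos": joint angles; "qd": joint speeds; "effort": joint torques, N m; "tcp_pos": TCP position; "eef_rot": TCP orientation; "ft_force": force on the tool from outside, world axes, zero at the start; "torque": the same for the moment, N m; "width": opening from 0.0 (shut) to 1.0 (fully open); "grasp_force": force on a finger pad.
Only numpy, scipy, OpenCV 4.12 (cv2) and the standard library are available. Lean on these libraries where they do the work, as an engineer would, in place of code of your own. Each camera call takes 0.05 s, during which the arm holds its last target. There are 200 camera calls.

## Task

The drawing class in the garden is over: put the four wooden lids back on the four empty white ceramic pots, each lid on the pot of its own size, knob up and seated flat on the rim. Leave the pots where they stand, and leave the glass jar alone.

Things in the scene. Friction and masses are not known exactly. Their poses are not given: they have to be found in the camera images.
- pot_small: The smallest of four plain white ceramic pots: open-topped straight cylinder, standing loose on the table, 52 mm outer diameter, 40 mm high, wall 4 mm (mouth 44 mm across), floor 5 mm thick. Origin: centre of its underside; z up, round about z.
- pot_medium: The second smallest of four plain white ceramic pots: open-topped straight cylinder, standing loose on the table, 68 mm outer diameter, 46 mm high, wall 4 mm (mouth 60 mm across), floor 5 mm thick. Origin: centre of its underside; z up, round about z.
- pot_large: The second largest of four plain white ceramic pots: open-topped straight cylinder, standing loose on the table, 84 mm outer diameter, 52 mm high, wall 4 mm (mouth 76 mm across), floor 5 mm thick. Origin: centre of its underside; z up, round about z.
- pot_largest: The largest of four plain white ceramic pots: open-topped straight cylinder, standing loose on the table, 100 mm outer diameter, 58 mm high, wall 4 mm (mouth 92 mm across), floor 5 mm thick. Origin: centre of its underside; z up, round about z.
- lid_small: The smallest of four plain wood lids, lying knob up; fits pot_small. From below: plug 7 mm deep, diameter 28 mm (underside) to 36 mm; round flange 54 mm wide, 6 mm thick; upright round knob 20 mm wide, 24 mm tall (top at 37 mm). Origin: centre of the plug's underside, z up. Seated, the flange rests on the pot's rim, plug inside with 4 mm play, origin 33 mm above the pot's underside.
- lid_medium: The second smallest of four plain wood lids, lying knob up; fits pot_medium. From below: plug 7 mm deep, diameter 44 mm (underside) to 52 mm; round flange 70 mm wide, 6 mm thick; upright round knob 20 mm wide, 24 mm tall (top at 37 mm). Origin: centre of the plug's underside, z up. Seated, the flange rests on the pot's rim, plug inside with 4 mm play, origin 39 mm above the pot's underside.
- lid_large: The second largest of four plain wood lids, lying knob up; fits pot_large. From below: plug 7 mm deep, diameter 60 mm (underside) to 68 mm; round flange 86 mm wide, 6 mm thick; upright round knob 20 mm wide, 24 mm tall (top at 37 mm). Origin: centre of the plug's underside, z up. Seated, the flange rests on the pot's rim, plug inside with 4 mm play, origin 45 mm above the pot's underside.
- lid_largest: The largest of four plain wood lids, lying knob up; fits pot_largest. From below: plug 7 mm deep, diameter 76 mm (underside) to 84 mm; round flange 102 mm wide, 6 mm thick; upright round knob 20 mm wide, 24 mm tall (top at 37 mm). Origin: centre of the plug's underside, z up. Seated, the flange rests on the pot's rim, plug inside with 4 mm play, origin 51 mm above the pot's underside.
- glass_jar: A closed greenish glass jar with a steel screw cap, 58 mm in diameter, 82 mm high, standing upright and loose among the pots and lids; not part of the job. Origin: centre of its underside.
Mind the look-alikes: they are no part of the job. Leave any pink or yellow look-alike of the pot_medium alone.

How it is judged (in metres and radians):
At the end, for the whole second after the job is handed in: Each of the four lids is on the pot of its own size: centred within 8 mm, its flange down on the rim (height within 3 mm), level with the rim within 0.08 rad and, like the pot, upright within 0.1 rad; all at rest (horizontal distance between lid_small and pot_small below 0.008 m and z of lid_small in the frame of pot_small between 0.03 and 0.036 m and angle between the z axis of lid_small and the z axis of pot_small, either way round below 0.08 rad and angle between each of lid_small, pot_small, lid_medium, pot_medium, lid_large, pot_large, lid_largest, pot_largest's own z axis and vertical below 0.1 rad and linear speed of each of lid_small, pot_small, lid_medium, pot_medium, lid_large, pot_large, lid_largest, pot_largest below 0.02 m/s and angular speed of each of lid_small, lid_medium, lid_large, lid_largest below 0.2 rad/s and horizontal distance between lid_medium and pot_medium below 0.008 m and z of lid_medium in the frame of pot_medium between 0.036 and 0.042 m and angle between the z axis of lid_medium and the z axis of pot_medium, either way round below 0.08 rad and horizontal distance between lid_large and pot_large below 0.008 m and z of lid_large in the frame of pot_large between 0.042 and 0.048 m and angle between the z axis of lid_large and the z axis of pot_large, either way round below 0.08 rad and horizontal distance between lid_largest and pot_largest below 0.008 m and z of lid_largest in the frame of pot_largest between 0.048 and 0.054 m and angle between the z axis of lid_largest and the z axis of pot_largest, either way round below 0.08 rad); the robot touches nothing.
It fails at once if the smallest pot is moved more than 40 mm from where it stood (distance of pot_small from where it was at the start of the episode above 0.04 m).
It fails at once if the second smallest pot is moved more than 40 mm from where it stood (distance of pot_medium from where it was at the start of the episode above 0.04 m).
It fails at once if the second largest pot is moved more than 40 mm from where it stood (distance of pot_large from where it was at the start of the episode above 0.04 m).
It fails at once if the largest pot is moved more than 40 mm from where it stood (distance of pot_largest from where it was at the start of the episode above 0.04 m).
It fails at once if the glass jar is moved more than 40 mm or knocked over (distance of glass_jar from where it was at the start of the episode above 0.04 m or angle between glass_jar's own z axis and vertical above 0.3 rad).
It also fails if it takes over 104 s, if anything falls off the work surface, if the arm or the gripper's body presses on something with over 40 N, if the wrist force passes 120 N, or if a joint passes its speed limit or range.

## Working session

There is one attempt and no reset: what is moved stays moved. The work goes in short steps, Python scripts to look and compute and a tool call to move; the robot and the scene stay as the last step left them, time stands still between calls to the robot, and variables do not carry over. Pictures are saved under pics/ and viewed, at most 14 in all, crops included, and the job is handed in when it is done.

Besides the shell and the picture viewer there is one more tool, called after ">>>" as a command line: name --argument value ..., lists and objects as JSON in quotes. step_arm: Moves the arm, as the interface text tells. Its arguments: {"type":"object","properties":{"increments":{"type":"string"},"newtons":{"type":"number"}},"required":["increments"]}

```bash
mkdir -p pics; ls; python3 - <<'E'
from cell import manip
import cv2,numpy as np
print(manip.get_obs(), manip.tcp_to_tips)
for n in ("scene","side"):
    p,d=manip.capture(n); np.savez(f"{n}0.npz",p=p,d=d)
    cv2.imwrite(f"pics/{n}0.png",p[:,:,::-1]); c=manip.calibration(n); print(n,c)
E
```

```text
pics
{'clock': 0.0, 'joint_pos': array([ 1.06838413,  0.43522681,  0.02497867,  1.57410763, -0.01158272,
        1.13397577, -0.07505927]), 'qd': array([ 0.002517  ,  0.00301357,  0.00090866,  0.0010924 ,  0.00076329,
       -0.00081444, -0.00143072]), 'effort': array([ 1.13246988e-03, -6.67866111e+01,  9.85262878e-01, -3.14458966e+01,
       -6.05530967e-02,  4.31793602e-02,  1.65939350e-04]), 'tcp_pos': array([ 243.02462537, -575.27599351,  233.9385776 ]), 'eef_rot': array([-3.14002803e+00,  1.60934239e-04,  3.99785285e-01]), 'ft_force': array([ 0.28503072, -0.04957935,  0.17138364]), 'torque': array([ 0.02044762, -0.0542101 ,  0.04944208]), 'grasp_force': 0.0, 'width': 0.9997167123348908} 8.0
scene {'fx': 456.24580920790885, 'fy': 456.24580920790885, 'cx': 324.4481634900063, 'cy': 204.0011972247116, 'camera_from_world': array([[ 6.97950629e-01,  7.16077298e-01,  9.91072478e-03,
        -4.01242902e+02],
       [-5.56082567e-01,  5.33181888e-01,  6.37565097e-01,
         2.65389879e+02],
       [ 4.51261673e-01, -4.50500142e-01,  7.70332736e-01,
        -1.35241041e+03],
       [ 0.00000000e+00,  0.00000000e+00,  0.00000000e+00,
         1.00000000e+00]])}
side {'fx': 479.97183912501464, 'fy': 479.97183912501464, 'cx': 316.13876780086525, 'cy': 199.817534213372, 'camera_from_world': array([[-9.96047642e-01, -8.76332653e-02,  1.44743390e-02,
         5.46140164e+02],
       [ 7.53811112e-02, -7.47846359e-01,  6.59578283e-01,
        -8.02346789e+01],
       [-4.69764169e-02,  6.58062485e-01,  7.51496495e-01,
        -1.51483289e+03],
       [ 0.00000000e+00,  0.00000000e+00,  0.00000000e+00,
         1.00000000e+00]])}
```

View pics/scene0.png

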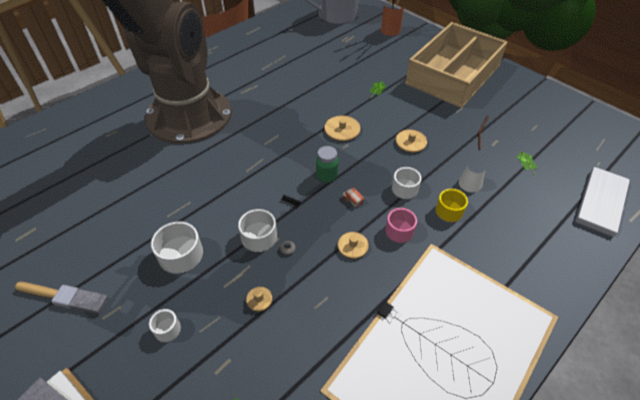

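View pics/side0.png

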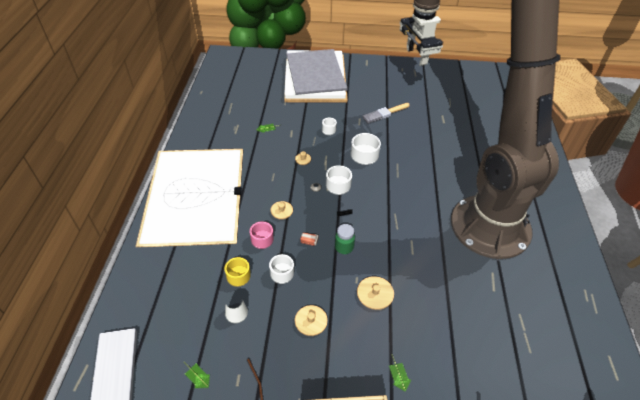

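The scene view shows lids at about (342,128), (411,141), (353,245) and (259,299). The white pots are at (177,247), (258,230), (407,182) and (165,325), and the jar is at (327,163). The side view agrees. Next I measure each one in both views.

```bash
cat > h.py <<'E'
import numpy as np,cv2
def ray(c,uv,z):
    M=np.linalg.inv(c["camera_from_world"]); uv=np.asarray(uv,float).reshape(-1,2)
    d=np.c_[(uv[:,0]-c["cx"])/c["fx"],-(uv[:,1]-c["cy"])/c["fy"],-np.ones(len(uv))]@M[:3,:3].T
    o=M[:3,3]; t=(z-o[2])/d[:,2]; return (o+d*t[:,None])[:,:2]
def cloud(c,d):
    v,u=np.mgrid[:d.shape[0],:d.shape[1]]
    P=np.stack([(u-c["cx"])/c["fx"]*d,-(v-c["cy"])/c["fy"]*d,-d,np.ones_like(d)],-1)
    return (P@np.linalg.inv(c["camera_from_world"]).T)[...,:3]
def circ(p):
    A=np.c_[2*p,np.ones(len(p))]; s=np.linalg.lstsq(A,(p**2).sum(1),rcond=None)[0]
    return s[:2],np.sqrt(s[2]+s[:2]@s[:2])
def blob(p,uv,kind,r=40):
    h=cv2.cvtColor(p,cv2.COLOR_RGB2HSV)
    m=cv2.inRange(h,(8,70,90),(25,255,255)) if kind=="lid" else cv2.inRange(h,(0,0,95),(180,60,255))
    m=cv2.morphologyEx(m,cv2.MORPH_CLOSE,np.ones((3,3)))
    cs=cv2.findContours(m,cv2.RETR_EXTERNAL,cv2.CHAIN_APPROX_NONE)[0]
    cs=[x for x in cs if cv2.contourArea(x)>60]
    return max(cs,key=lambda x:cv2.pointPolygonTest(x,tuple(map(float,uv)),True))[:,0,:]
E
python3 - <<'E'
from cell import manip
from h import *
S={"scene":dict(lid=[(342,128),(411,141),(353,245),(259,299)],pot=[(177,247),(258,230),(407,182),(165,325)],jar=[(327,155)]),
"side":dict(lid=[(376,293),(311,320),(282,210),(303,158)],pot=[(366,148),(339,180),(282,269),(329,126)],jar=[(345,233)])}
R={"lid":[51,43,35,27],"pot":[50,42,34,26]};H=[58,52,46,40]
for n in S:
    f=np.load(n+"0.npz");p,d=f["p"],f["d"];c=manip.calibration(n);P=cloud(c,d)
    print(n)
    for k in ("lid","pot"):
        for i,uv in enumerate(S[n][k]):
            z=13 if k=="lid" else H[i]; b=blob(p,uv,k)
            q=ray(c,b,z)
            if k=="lid":
                (x,y),r=cv2.minEnclosingCircle(q.astype(np.float32)); 
                # outline at flange height, dropping knob outline
                C,rr=circ(q)
            else:
                # rim: contour points whose rays fall on far half of rim (top of outline)
                cam=np.linalg.inv(c["camera_from_world"])[:2,3]
                C=q.mean(0)
                for _ in range(8):
                    dirn=(cam-C)/np.linalg.norm(cam-C)
                    s=q[((q-C)@dirn)<5]; C,rr=circ(s)
                r=0
            g=P[...,:2]-C; near=(np.hypot(g[...,0],g[...,1])<R[k][i]+4)&(d>0)
            zz=P[near][:,2]; 
            if k=="pot":
                rim=near&(abs(P[...,2]-z)<5); pc,pr=circ(P[rim][:,:2])
            else:
                rim=near&(abs(P[...,2]-13)<4); m=np.zeros(d.shape,np.uint8);cv2.drawContours(m,[b.reshape(-1,1,2)],-1,1,-1); rim&=m>0; pc,pr=P[rim][:,:2].mean(0),0
            kn=near&(P[...,2]>32)&(P[...,2]<42)
            print(k,i,"fit",C.round(1),round(float(rr),1),"enc",round(float(r),1),"depth",pc.round(1),round(float(pr),1),"want",R[k][i],"z95",np.percentile(zz,[50,97]).round(1),"knob",P[kn][:,:2].mean(0).round(1) if k=="lid" else "")
    u,v=S[n]["jar"][0]; print("jar",P[v,u].round())
    ok=d>0; w=(P[...,2]>25)&ok
    print("scene table z",np.median(P[200:240,300:330,2]))
E
```

```text
scene
lid 0 fit [363.  276.2] 51.7 enc 55.1 depth [364.8 273.8] 0.0 want 51 z95 [11. 33.] knob [362.7 276. ]
lid 1 fit [533.  376.7] 43.6 enc 46.1 depth [535.3 374.5] 0.0 want 43 z95 [10.9 34.1] knob [533.3 377.5]
lid 2 fit [662.9   4.4] 35.3 enc 37.3 depth [665.1   2.1] 0.0 want 35 z95 [11.4 34.8] knob [663.5   4.2]
lid 3 fit [ 620.3 -236.4] 27.0 enc 28.2 depth [ 623.  -238.4] 0.0 want 27 z95 [11.7 36.6] knob [ 620.7 -236.9]
pot 0 fit [ 403.1 -103. ] 124.3 enc 0.0 depth [0. 0.] 0.0 want 50 z95 [-0.5 40.8] knob 
pot 1 fit [ 398.4 -100.4] 125.3 enc 0.0 depth [0. 0.] 0.0 want 42 z95 [-0.8  2.4] knob 
pot 2 fit [812.1 746.4] 163.1 enc 0.0 depth [0. 0.] 0.0 want 34 z95 [-1.3  1.7] knob 
pot 3 fit [ 539.9 -410.4] 26.6 enc 0.0 depth [ 542. -411.] 23.9 want 26 z95 [16.8 40.4] knob 
jar [460. 120.  77.]
scene table z -0.8155605276323854
side
lid 0 fit [358.9 283.6] 51.2 enc 53.0 depth [358.4 284.1] 0.0 want 51 z95 [12.6 33.8] knob [358.5 284.3]
lid 1 fit [529.3 384. ] 43.2 enc 44.8 depth [528.6 385. ] 0.0 want 43 z95 [12.5 36. ] knob [528.7 383.9]
lid 2 fit [658.1  11.9] 35.4 enc 37.6 depth [657.5  13.2] 0.0 want 35 z95 [11.5 36.8] knob [657.2  11. ]
lid 3 fit [ 616.5 -230.1] 29.5 enc 34.3 depth [ 615.8 -228.3] 0.0 want 27 z95 [11.4 36.9] knob [ 615.1 -230.4]
pot 0 fit [ 395.3 -775.9] 81.1 enc 0.0 depth [0. 0.] 0.0 want 50 z95 [-0.9  4.3] knob 
pot 1 fit [ 394.9 -785.2] 81.5 enc 0.0 depth [0. 0.] 0.0 want 42 z95 [-0.9  3.9] knob 
pot 2 fit [ 809.4 -774.4] 203.1 enc 0.0 depth [0. 0.] 0.0 want 34 z95 [-1.9  4.3] knob 
pot 3 fit [ 552.1 -451.2] 71.1 enc 0.0 depth [ 543.7 -435.2] 9.0 want 26 z95 [ 6.4 36.9] knob 
jar [454. 137.  80.]
scene table z 0.38551882396768633
```

The two cameras disagree by about 8 mm, always in the same direction, so I'll use the wrist camera for the final numbers. I still need rough pot positions and the wrist camera geometry.

```bash
python3 - <<'E'
from cell import manip
from h import *
S={"scene":[(177,247),(258,230),(407,182),(165,325)],"side":[(366,148),(339,180),(282,269),(329,126)]};H=[58,52,46,40]
for n in S:
    f=np.load(n+"0.npz");p,d=f["p"],f["d"];c=manip.calibration(n);P=cloud(c,d)
    v,u=np.mgrid[:400,:640]
    for i,(a,b) in enumerate(S[n]):
        m=(np.hypot(u-a,v-b)<32)&(d>0)&(abs(P[...,2]-H[i])<6)
        C,r=circ(P[m][:,:2]); print(n,i,C.round(1),round(r,1),m.sum())
o=manip.get_obs(); c=manip.calibration("wrist"); M=c["camera_from_world"]
yaw=o["eef_rot"][2]; T=np.eye(4); T[:3,:3]=np.c_[[np.cos(yaw),np.sin(yaw),0],[np.sin(yaw),-np.cos(yaw),0],[0,0,-1]]; T[:3,3]=o["tcp_pos"]
print(c["fx"],c["cx"],c["cy"]);print((M@T).round(3)); print(np.linalg.inv(M@T).round(3))
E
```

```text
scene 0 [ 404.9 -291.8] 47.8 316
scene 1 [ 490.1 -132.3] 39.9 230
scene 2 [655.  198.1] 55.9 186
scene 3 [ 542. -411.] 23.8 200
side 0 [ 413.2 -257.9] 60.8 130
side 1 [ 484.3 -126.9] 40.1 113
side 2 [626.2 238.5] 31.7 126
side 3 [ 493.1 -354.4] 70.6 57
333.68856343689737 320.54493204994606 197.22067297752758
[[-1.00000e-03  1.00000e+00  1.00000e-03 -2.20000e-01]
 [ 9.63000e-01  1.00000e-03  2.71000e-01 -2.83660e+01]
 [ 2.71000e-01  2.00000e-03 -9.63000e-01 -1.63486e+02]
 [ 0.00000e+00  0.00000e+00  0.00000e+00  1.00000e+00]]
[[-1.00000e-03  9.63000e-01  2.71000e-01  7.15350e+01]
 [ 1.00000e+00  1.00000e-03  2.00000e-03  5.07000e-01]
 [ 1.00000e-03  2.71000e-01 -9.63000e-01 -1.49716e+02]
 [ 0.00000e+00  0.00000e+00  0.00000e+00  1.00000e+00]]
```

>>> step_arm --increments "0.04 -0.02 -0.02 0 0 0.133 1;0.04 -0.02 -0.02 0 0 0.133 1;0.04 -0.02 -0.02 0 0 0.134 1;0.04 -0.02 0 0 0 0 1;0.04 -0.02 0 0 0 0 1;0.04 0 0 0 0 0 1;0 0 0 0 0 0 1;0 0 0 0 0 0 1"

```text
clock: 1.1
tcp_pos: [461.7, -447.1, 294.2]
eef_rot: [-3.141, 0.001, -0.001]
ft_force: [-0.7, 0.4, -0.2]
width: 1.003
grasp_force: 0.0
```

>>> step_arm --increments "0.025 -0.05 0 0 0 0 1;0.025 -0.05 0 0 0 0 1;0.025 -0.05 0 0 0 0 1;0.025 -0.05 0 0 0 0 1;0 0 0 0 0 0 1;0 0 0 0 0 0 1"

```text
clock: 1.85
tcp_pos: [561.5, -248.2, 294.8]
eef_rot: [3.141, 0.001, -0.002]
ft_force: [-0.9, -0.4, -0.1]
width: 0.999
grasp_force: 0.0
```

```bash
cat > w.py <<'E'
from cell import manip
from h import *
import sys
p_=None
def snap(name):
    o=manip.get_obs();c=manip.calibration("wrist");p,d=manip.capture("wrist")
    cv2.imwrite(f"pics/{name}.png",p[:,:,::-1]);np.savez(name+".npz",p=p,d=d,M=c["camera_from_world"])
    return o,c,p,d
HP=[58,52,46,40];RP=[50,42,34,26];RL=[51,43,35,27]
def find(name,c,p,d):
    P=cloud(c,d); hsv=cv2.cvtColor(p,cv2.COLOR_RGB2HSV)
    # lids: wood mask contours cast on flange top
    m=cv2.inRange(hsv,(8,70,90),(25,255,255)); m=cv2.morphologyEx(m,cv2.MORPH_CLOSE,np.ones((5,5)))
    for b in cv2.findContours(m,cv2.RETR_EXTERNAL,cv2.CHAIN_APPROX_NONE)[0]:
        if cv2.contourArea(b)<500: continue
        mm=np.zeros(d.shape,np.uint8);cv2.drawContours(mm,[b],-1,1,-1);k=mm>0
        z=np.median(P[k&(d>0)][:,2]); q=ray(c,b[:,0],z)
        for _ in range(4):
            C,r=circ(q); q=q[abs(np.hypot(*(q-C).T)-r)<3] if len(q)>20 else q
        kn=k&(P[...,2]>z+20); K=P[kn][:,:2].mean(0) if kn.any() else 0
        print("lid?",b[:,0].mean(0).round(),"z",round(float(z),1),C.round(1),"r",round(float(r),1),"knobtop",np.round(K,1))
    # pots: near-white ring at rim height
    for i in range(4):
        m=((abs(P[...,2]-HP[i])<2.6)&(hsv[...,1]<60)&(d>0)).astype(np.uint8)
        m=cv2.morphologyEx(m,cv2.MORPH_CLOSE,np.ones((5,5)))
        for b in cv2.findContours(m,cv2.RETR_EXTERNAL,cv2.CHAIN_APPROX_NONE)[0]:
            q=ray(c,b[:,0],HP[i]); 
            if len(q)<30: continue
            for _ in range(6):
                C,r=circ(q); e=abs(np.hypot(*(q-C).T)-r); q=q[e<3] if (e<3).sum()>20 else q
            if abs(r-RP[i])<4: print("pot",i,b[:,0].mean(0).round(),C.round(1),"r",round(float(r),1),len(q))
if __name__=="__main__":
    o,c,p,d=snap(sys.argv[1]); print(o["tcp_pos"].round(1),o["eef_rot"].round(3)); find(sys.argv[1],c,p,d)
E
python3 w.py w1
```

```text
[ 561.5 -248.2  294.8] [ 3.141e+00  1.000e-03 -2.000e-03]
lid? [471. 334.] z 378.9 [ 615.9 -283.2] r 40.5 knobtop [ 633.4 -249.2]
lid? [ 41. 158.] z 20.8 [565.9 105.4] r 20.2 knobtop [ 633.4 -249.2]
lid? [310. 116.] z 12.9 [ 618.  -236.2] r 26.6 knobtop [ 617.8 -236.4]
lid? [113.  80.] z 13.2 [660.6   4.3] r 34.8 knobtop [659.4  -5.1]
lid? [579. 121.] z 10.9 [ 607.8 -612. ] r 85.3 knobtop [ 633.4 -249.2]
pot 0 [352. 313.] [ 400.4 -290.4] r 46.4 135
pot 1 [352. 312.] [ 398.8 -290.8] r 44.2 122
pot 1 [229. 218.] [ 487.4 -131.6] r 39.6 288
pot 2 [199. 222.] [ 486.8 -126.5] r 33.7 58
pot 3 [242. 246.] [ 478.1 -135.7] r 28.4 43
pot 3 [449. 182.] [ 538.5 -409.4] r 25.2 115
```

View pics/w1.png

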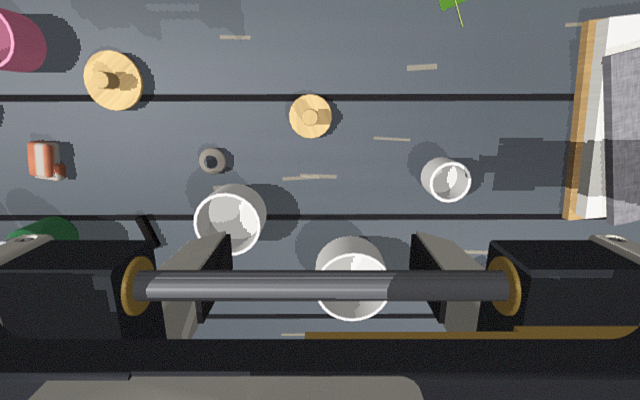

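Wrist view: small lid at (310,116), medium lid (113,80), large pot (229,218), small pot (446,180), largest pot (352,280), partly hidden by the gripper. Positions lie between the scene and side estimates. I'll go to the small lid and check from closer.

>>> step_arm --increments "0.028 -0.006 0.03 0 0 0 0.1;0.0285 -0.006 0.04 0 0 0 0.1;0 0 0.04 0 0 0 0.1;0 0 0.04 0 0 0 0.1;0 0 0 0 0 0 0.1;0 0 0 0 0 0 0.1"

```text
clock: 2.65
tcp_pos: [619.5, -236.5, 146.4]
eef_rot: [3.141, -0.002, -0.002]
ft_force: [0.1, -0.8, 0.4]
width: 0.552
grasp_force: 0.0
```

```bash
python3 w.py w2
```

```text
[ 619.5 -236.5  146.4] [ 3.141e+00 -2.000e-03 -2.000e-03]
lid? [388. 334.] z 230.4 [ 640.3 -252.9] r 23.5 knobtop [ 691.  -237.4]
lid? [319. 190.] z 12.9 [ 618.1 -236.1] r 26.6 knobtop [ 620.  -236.1]
lid? [ 35. 141.] z 13.1 [660.7   2.6] r 34.8 knobtop [661.6  -6.7]
```

>>> step_arm --increments "-0.0015 0 0.04 0 0 0 0.1;0 0 0.04 0 0 0 0.1;0 0 0.025 0 0 0 0.1;0 0 0.016 0 0 0 0.1;0 0 0 0 0 0 0.1;0 0 0 0 0 0 -0.8;0 0 0 0 0 0 -0.8;0 0 0 0 0 0 -0.8;0 0 0 0 0 0 -0.8" --newtons 20

```text
clock: 3.82
tcp_pos: [618.0, -234.9, 24.2]
eef_rot: [3.141, -0.001, -0.0]
ft_force: [-0.6, 0.7, 3.0]
width: 0.213
grasp_force: 20.0
```

>>> step_arm --increments "0 0 -0.03 0 0 0 -0.8;0 0 -0.04 0 0 0 -0.8;0 0 -0.04 0 0 0 -0.8;-0.02 0.0445 0 0 0 0 -0.8;-0.02 0.0445 0 0 0 0 -0.8;-0.02 0.0445 0 0 0 0 -0.8;-0.02 0.0425 0 0 0 0 -0.8;0 0 0 0 0 0 -0.8;0 0 0 0 0 0 -0.8;0 0 0 0 0 0 -0.8"

```text
clock: 5.08
tcp_pos: [538.7, -409.0, 133.7]
eef_rot: [-3.141, -0.0, 0.002]
ft_force: [-0.2, 0.1, 0.2]
width: 0.214
grasp_force: 20.0
```

```bash
python3 w.py w3
```

```text
[ 538.7 -409.   133.7] [-3.141e+00 -0.000e+00  2.000e-03]
lid? [321. 334.] z 217.7 [ 563.5 -409.7] r 24.0 knobtop [ 610.4 -409.9]
lid? [320. 233.] z 122.5 [ 545.8 -409.7] r 20.7 knobtop [ 543.8 -409.7]
lid? [533. 130.] z 11.0 [ 584.8 -600.9] r 67.0 knobtop [ 610.4 -409.9]
pot 3 [322. 184.] [ 539.2 -410.4] r 23.4 195
```

View pics/w3.png

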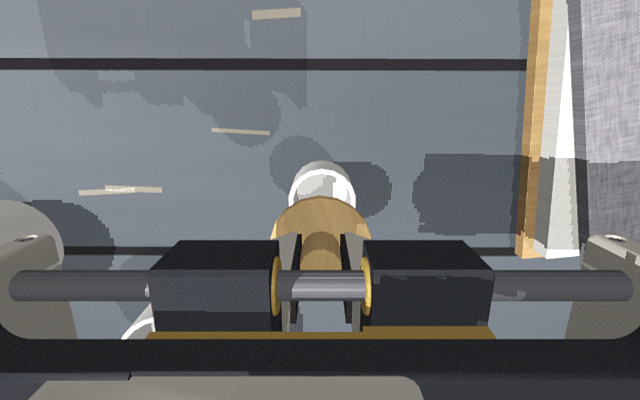

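The lid sits in the jaws at (320,233) and the pot mouth behind it at (322,184), in line. Next I lower, release and retreat.

>>> step_arm --increments "0 0.001 0.03 0 0 0 -0.8;0 0 0.025 0 0 0 -0.8;0 0 0.012 0 0 0 -0.8;0 0 0.008 0 0 0 -0.8;0 0 0.001 0 0 0 -0.8;0 0 0 0 0 0 -0.8"

```text
clock: 5.88
tcp_pos: [538.1, -412.1, 58.5]
eef_rot: [3.141, -0.001, -0.0]
ft_force: [-0.5, 0.6, -0.4]
width: 0.209
grasp_force: 20.0
```

>>> step_arm --increments "0 0 0.001 0 0 0 -0.8;0 0 0 0 0 0 0.1;0 0 0 0 0 0 0.1;0 0 0 0 0 0 0.1;0 0 -0.02 0 0 0 0.1;0 0 -0.04 0 0 0 0.1;0 0 -0.04 0 0 0 0.1;0.015 -0.052 -0.02 0 0 0 0.1;0.015 -0.052 0 0 0 0 0.1;0.015 -0.052 0 0 0 0 0.1;0.015 -0.052 0 0 0 0 0.1;0.015 -0.052 0 0 0 0 0.1;0.015 -0.052 0 0 0 0 0.1;0.015 -0.051 0 0 0 0 0.1;0.0165 -0.051 0 0 0 0 0.1;0 0 0 0 0 0 0.1;0 0 0 0 0 0 0.1"

```text
clock: 8.0
tcp_pos: [659.4, 1.7, 177.8]
eef_rot: [3.141, -0.001, -0.0]
ft_force: [0.8, -0.4, -0.4]
width: 0.549
grasp_force: 0.0
```

```bash
python3 w.py w4
```

```text
[659.4   1.7 177.8] [ 3.141e+00 -1.000e-03 -0.000e+00]
lid? [388. 334.] z 261.8 [682.  -14.6] r 23.8 knobtop [731.    0.9]
lid? [214. 286.] z 253.5 [686.9  24.4] r 6.0 knobtop [731.    0.9]
lid? [316. 179.] z 12.8 [660.7   5.7] r 34.6 knobtop [664.3   5.5]
lid? [32. 82.] z 17.7 [748.2 251.3] r 38.0 knobtop [748.5 228.8]
lid? [256.  22.] z 3.9 [886.2  61. ] r 106.9 knobtop [731.    0.9]
pot 2 [ 63. 218.] [629.4 232.8] r 31.7 352
pot 2 [200. 156.] [704.9 119.9] r 30.8 161
pot 2 [145. 141.] [705.3 120.9] r 31.6 139
pot 3 [ 35. 213.] [631.2 243.6] r 22.6 76
```

View pics/w4.png

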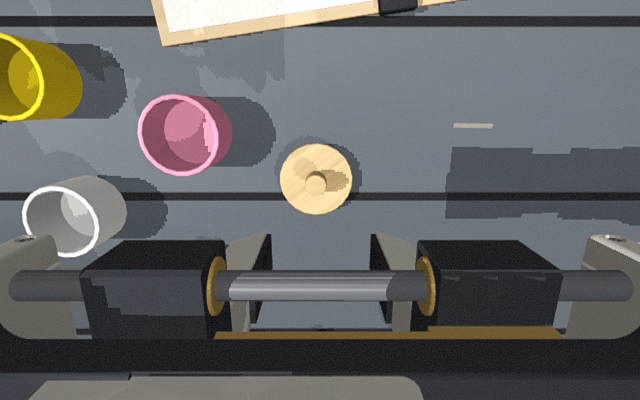

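The medium lid is at (316,179), close to the jaw centre line; the white medium pot is at (65,218), with the pink (180,135) and yellow (15,80) pots beside it. Next I grasp the lid.

>>> step_arm --increments "0.001 -0.003 0.04 0 0 0 0.1;0 0 0.04 0 0 0 0.1;0 0 0.04 0 0 0 0.1;0 0 0.02 0 0 0 0.1;0 0 0.013 0 0 0 0.1;0 0 0 0 0 0 0.1;0 0 0 0 0 0 -0.8;0 0 0 0 0 0 -0.8;0 0 0 0 0 0 -0.8;0 0 0 0 0 0 -0.8"

```text
clock: 9.3
tcp_pos: [660.5, 5.3, 24.2]
eef_rot: [-3.142, -0.001, -0.0]
ft_force: [-0.4, -0.8, 3.5]
width: 0.214
grasp_force: 20.0
```

>>> step_arm --increments "0 0 -0.03 0 0 0 -0.8;0 0 -0.04 0 0 0 -0.8;0 0 -0.04 0 0 0 -0.8;-0.006 -0.045 -0.01 0 0 0 -0.8;-0.006 -0.046 0 0 0 0 -0.8;-0.006 -0.046 0 0 0 0 -0.8;-0.006 -0.046 0 0 0 0 -0.8;-0.007 -0.045 0 0 0 0 -0.8;0 0 0 0 0 0 -0.8;0 0 0 0 0 0 -0.8;0 0 0 0 0 0 -0.8"

```text
clock: 10.68
tcp_pos: [629.8, 231.2, 143.7]
eef_rot: [3.14, -0.0, -0.003]
ft_force: [-0.3, -0.7, -0.9]
width: 0.211
grasp_force: 20.0
```

```bash
python3 w.py w5
```

```text
[629.8 231.2 143.7] [ 3.14e+00 -0.00e+00 -3.00e-03]
lid? [300. 331.] z 227.3 [712.5 232.5] r 66.7 knobtop [701.6 230.2]
lid? [145. 259.] z 12.6 [564.1 392.7] r 16.4 knobtop [663.9 273.4]
lid? [321. 227.] z 132.3 [640.8 230.5] r 25.1 knobtop [636.8 230.5]
lid? [276.  38.] z 5.4 [756.  268.8] r 25.9 knobtop [748.8 281.7]
pot 2 [312. 173.] [629.4 234.4] r 31.4 208
pot 2 [440.  80.] [704.8 120.1] r 32.8 150
pot 3 [143.  60.] [734.3 370.7] r 24.4 218
```

>>> step_arm --increments "0 -0.0035 0.03 0 0 0 -0.8;0 0 0.025 0 0 0 -0.8;0 0 0.014 0 0 0 -0.8;0 0 0.008 0 0 0 -0.8;0 0 0.003 0 0 0 -0.8;0 0 0 0 0 0 -0.8"

```text
clock: 11.48
tcp_pos: [629.7, 236.7, 64.3]
eef_rot: [-3.141, -0.001, -0.0]
ft_force: [0.2, -0.4, -1.2]
width: 0.213
grasp_force: 20.0
```

>>> step_arm --increments "0 0 0.001 0 0 0 -0.8;0 0 0 0 0 0 0.1;0 0 0 0 0 0 0.1;0 0 0 0 0 0 0.1;0 0 -0.02 0 0 0 0.1;0 0 -0.04 0 0 0 0.1;0 0 -0.04 0 0 0 0.1;-0.025 -0.036 -0.02 0 0 0 0.1;-0.025 -0.036 0 0 0 0 0.1;-0.025 -0.036 0 0 0 0 0.1;-0.024 -0.037 0 0 0 0 0.1;0 0 0 0 0 0 0.1;0 0 0 0 0 0 0.1"

```text
clock: 13.1
tcp_pos: [530.9, 381.4, 183.8]
eef_rot: [-3.141, -0.001, -0.0]
ft_force: [0.1, -1.0, -0.4]
width: 0.55
grasp_force: 0.0
```

```bash
python3 w.py w6
```

```text
[530.9 381.4 183.8] [-3.141e+00 -1.000e-03 -0.000e+00]
lid? [388. 332.] z 267.5 [520.6 364.5] r 38.2 knobtop [602.4 380.4]
lid? [427. 286.] z 259.6 [558.3 356.7] r 6.0 knobtop [602.4 380.4]
lid? [214. 286.] z 259.5 [558.3 404.2] r 6.1 knobtop [602.4 380.4]
lid? [ 52. 218.] z 47.7 [501.4 619.5] r 45.7 knobtop [519.9 609.8]
lid? [322. 178.] z 12.8 [530.9 379.3] r 42.6 knobtop [535.3 379.6]
lid? [593. 143.] z 19.1 [565.9 124.9] r 20.3 knobtop [602.4 380.4]
lid? [502.  67.] z 51.9 [629.1 236.8] r 34.8 knobtop [628.2 241.5]
lid? [118.  59.] z 5.7 [801.3 637.6] r 179.9 knobtop [602.4 380.4]
```

View pics/w6.png

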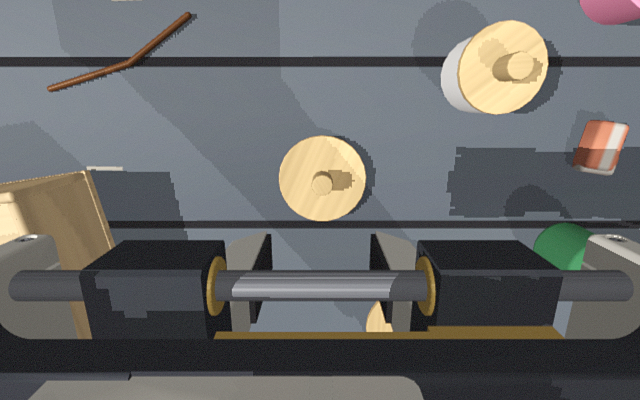

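The medium lid is seated: its flange measures z 51.9 against an expected 52. The large lid is at (322,178), so I grasp it.

>>> step_arm --increments "0 0.002 0.04 0 0 0 0.1;0 0 0.04 0 0 0 0.1;0 0 0.04 0 0 0 0.1;0 0 0.025 0 0 0 0.1;0 0 0.0145 0 0 0 0.1;0 0 0 0 0 0 0.1;0 0 0 0 0 0 -0.8;0 0 0 0 0 0 -0.8;0 0 0 0 0 0 -0.8;0 0 0 0 0 0 -0.8"

```text
clock: 14.4
tcp_pos: [530.5, 379.8, 23.5]
eef_rot: [-3.141, -0.0, -0.0]
ft_force: [0.0, -0.7, 2.7]
width: 0.214
grasp_force: 20.0
```

>>> step_arm --increments "0 0 -0.03 0 0 0 -0.8;0 0 -0.04 0 0 0 -0.8;0 0 -0.04 0 0 0 -0.8;0 0 -0.04 0 0 0 -0.8;-0.004 0.05 0 0 0 0 -0.8;-0.004 0.05 0 0 0 0 -0.8;-0.004 0.05 0 0 0 0 -0.8;-0.004 0.05 0 0 0 0 -0.8;-0.004 0.05 0 0 0 0 -0.8;-0.004 0.05 0 0 0 0 -0.8;-0.004 0.05 0 0 0 0 -0.8;-0.004 0.05 0 0 0 0 -0.8;-0.004 0.05 0 0 0 0 -0.8;-0.004 0.05 0 0 0 0 -0.8;-0.003 0.011 0 0 0 0 -0.8;0 0 0 0 0 0 -0.8;0 0 0 0 0 0 -0.8;0 0 0 0 0 0 -0.8"

```text
clock: 16.65
tcp_pos: [487.5, -129.7, 173.2]
eef_rot: [-3.141, -0.0, 0.002]
ft_force: [-0.4, 0.5, 0.6]
width: 0.21
grasp_force: 20.0
```

```bash
python3 w.py w7
```

```text
[ 487.5 -129.7  173.2] [-3.141e+00 -0.000e+00  2.000e-03]
lid? [321. 334.] z 257.2 [ 512.3 -130.4] r 24.0 knobtop [ 559.3 -130.6]
lid? [320. 308.] z 162.5 [ 452.1 -130.2] r 10.5 knobtop [ 508.6 -130.4]
lid? [320. 220.] z 162.6 [ 504.1 -130.3] r 30.3 knobtop [ 496.5 -130.3]
lid? [ 61. 103.] z 18.8 [560.6  97.3] r 16.2 knobtop [ 559.3 -130.6]
pot 1 [497. 237.] [ 409.  -289.4] r 41.9 121
pot 1 [323. 157.] [ 487.4 -131.1] r 39.3 213
pot 3 [509. 312.] [ 379.  -304.4] r 23.0 56
```

View pics/w7.png

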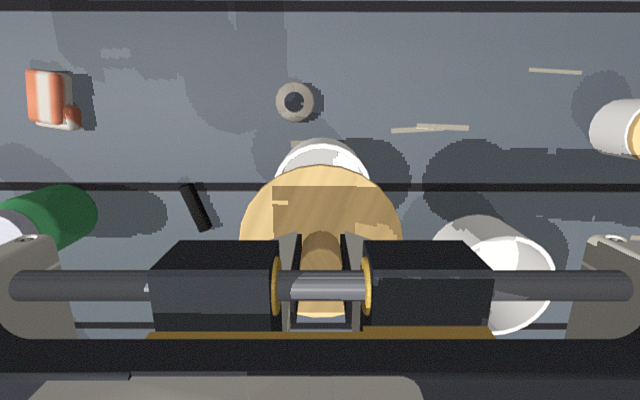

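The held lid (320,240) lines up with the large pot (323,157). Next I lower it, release, then go up and back for a look at the largest pot.

>>> step_arm --increments "0 0.001 0.04 0 0 0 -0.8;0 0 0.03 0 0 0 -0.8;0 0 0.02 0 0 0 -0.8;0 0 0.01 0 0 0 -0.8;0 0 0.004 0 0 0 -0.8;0 0 0 0 0 0 -0.8"

```text
clock: 17.45
tcp_pos: [487.5, -132.2, 69.6]
eef_rot: [3.142, -0.001, -0.0]
ft_force: [0.4, -0.2, -0.1]
width: 0.208
grasp_force: 20.0
```

>>> step_arm --increments "0 0 0.001 0 0 0 -0.8;0 0 0 0 0 0 0.1;0 0 0 0 0 0 0.1;0 0 0 0 0 0 0.1;0 0 -0.02 0 0 0 0.1;0 0 -0.04 0 0 0 0.1;0 0 -0.04 0 0 0 0.1;-0.021 0.04 -0.02 0 0 0 0.1;-0.021 0.04 0 0 0 0 0.1;-0.021 0.04 0 0 0 0 0.1;-0.022 0.038 0 0 0 0 0.1;0 0 0 0 0 0 0.1;0 0 0 0 0 0 0.1"

```text
clock: 19.08
tcp_pos: [402.4, -289.8, 188.2]
eef_rot: [-3.141, -0.0, -0.0]
ft_force: [0.6, 1.0, -0.8]
width: 0.55
grasp_force: 0.0
```

```bash
python3 w.py w8
```

```text
[ 402.4 -289.8  188.2] [-3.141 -0.    -0.   ]
lid? [388. 334.] z 272.2 [ 424.  -306.2] r 23.6 knobtop [ 474.1 -290.9]
lid? [124.  84.] z 58.0 [ 488.  -134.2] r 42.6 knobtop [ 486.8 -145. ]
lid? [474.  24.] z 46.2 [ 535.9 -411.9] r 26.2 knobtop [ 535.1 -409.2]
pot 0 [321. 188.] [ 401.4 -290.7] r 49.1 319
pot 1 [320. 217.] [ 400.9 -290.7] r 45.8 311
pot 3 [442.  28.] [ 537.1 -409.5] r 24.6 121
```

View pics/w8.png

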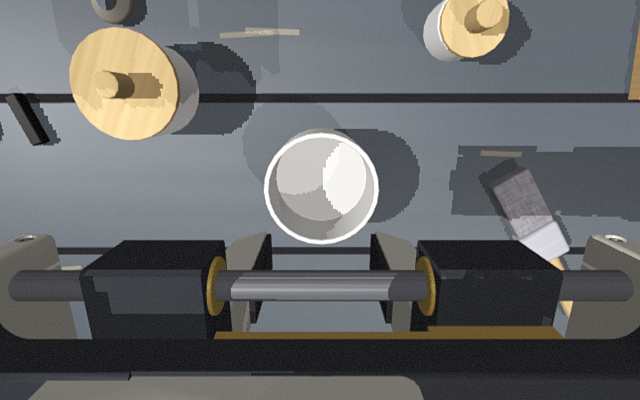

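Both placed lids have flanges at the right heights (58.0 and 46.2 mm). The largest pot is at (321,188) → (401.4,-290.7). On to the largest lid.

>>> step_arm --increments "0.008 -0.0475 0 0 0 0 0.1;0.008 -0.0475 0 0 0 0 0.1;0.008 -0.0475 0 0 0 0 0.1;0.008 -0.0475 0 0 0 0 0.1;0.008 -0.0475 0 0 0 0 0.1;0.008 -0.0475 0 0 0 0 0.1;-0.015 -0.0475 0 0 0 0 0.1;-0.015 -0.0475 0 0 0 0 0.1;-0.015 -0.0475 0 0 0 0 0.1;-0.015 -0.0475 0 0 0 0 0.1;-0.015 -0.0475 0 0 0 0 0.1;-0.014 -0.0475 0 0 0 0 0.1;0 0 0 0 0 0 0.1;0 0 0 0 0 0 0.1;0 0 0 0 0 0 0.1"

```text
clock: 21.0
tcp_pos: [361.5, 278.8, 188.1]
eef_rot: [3.141, 0.0, -0.001]
ft_force: [-0.3, 0.4, -0.0]
width: 0.55
grasp_force: 0.0
```

```bash
python3 w.py w9
```

```text
[361.5 278.8 188.1] [ 3.141e+00  0.000e+00 -1.000e-03]
lid? [388. 334.] z 272.1 [381.4 262.3] r 23.6 knobtop [433.3 277.8]
lid? [  7. 171.] z 9.3 [369.8 595.8] r 24.1 knobtop [382.8 454. ]
lid? [320. 177.] z 12.7 [360.3 278.6] r 50.5 knobtop [366.1 278.8]
```

>>> step_arm --increments "-0.001 0 0.04 0 0 0 0.1;0 0 0.04 0 0 0 0.1;0 0 0.04 0 0 0 0.1;0 0 0.028 0 0 0 0.1;0 0 0.0155 0 0 0 0.1;0 0 0 0 0 0 0.1;0 0 0 0 0 0 -0.8;0 0 0 0 0 0 -0.8;0 0 0 0 0 0 -0.8;0 0 0 0 0 0 -0.8" --newtons 25

```text
clock: 22.3
tcp_pos: [360.6, 279.9, 25.1]
eef_rot: [-3.141, -0.001, -0.0]
ft_force: [-0.9, -0.7, 5.0]
width: 0.21
grasp_force: 25.0
```

>>> step_arm --increments "0 0 -0.03 0 0 0 -0.8;0 0 -0.045 0 0 0 -0.8;0 0 -0.045 0 0 0 -0.8;0 0 -0.04 0 0 0 -0.8;0.015 0.0475 0 0 0 0 -0.8;0.015 0.0475 0 0 0 0 -0.8;0.015 0.0475 0 0 0 0 -0.8;0.015 0.0475 0 0 0 0 -0.8;0.015 0.0475 0 0 0 0 -0.8;0.014 0.0475 0 0 0 0 -0.8;-0.008 0.0475 0 0 0 0 -0.8;-0.008 0.0475 0 0 0 0 -0.8;-0.008 0.0475 0 0 0 0 -0.8;-0.008 0.0475 0 0 0 0 -0.8;-0.008 0.0475 0 0 0 0 -0.8;-0.008 0.0475 0 0 0 0 -0.8;0 0 0 0 0 0 -0.8;0 0 0 0 0 0 -0.8;0 0 0 0 0 0 -0.8"

```text
clock: 24.68
tcp_pos: [401.5, -288.8, 184.7]
eef_rot: [-3.141, 0.0, 0.002]
ft_force: [0.3, -0.2, -2.0]
width: 0.209
grasp_force: 25.0
```

```bash
python3 w.py w10
```

```text
[ 401.5 -288.8  184.7] [-3.141e+00  0.000e+00  2.000e-03]
lid? [321. 331.] z 267.7 [ 393.9 -290.1] r 36.0 knobtop [ 473.3 -289.7]
lid? [320. 214.] z 172.2 [ 421.5 -289.4] r 35.3 knobtop [ 410.7 -288.7]
lid? [123.  82.] z 58.0 [ 488.  -134.2] r 42.7 knobtop [ 487. -143.]
lid? [478.  23.] z 46.1 [ 535.5 -411.9] r 25.9 knobtop [ 534.7 -409.2]
pot 0 [324. 144.] [ 402.3 -290.7] r 47.0 213
pot 3 [446.  28.] [ 536.8 -409.7] r 24.6 121
```

>>> step_arm --increments "0 0.0015 0.04 0 0 0 -0.8;0 0 0.03 0 0 0 -0.8;0 0 0.02 0 0 0 -0.8;0 0 0.013 0 0 0 -0.8;0 0 0.004 0 0 0 -0.8;0 0 0 0 0 0 -0.8"

```text
clock: 25.48
tcp_pos: [401.5, -291.7, 78.0]
eef_rot: [3.141, -0.0, 0.0]
ft_force: [0.7, -1.0, -0.9]
width: 0.215
grasp_force: 25.0
```

Now release, rise clear of everything and look from above.

>>> step_arm --increments "0 0 0.001 0 0 0 -0.8;0 0 0.0005 0 0 0 -0.8;0 0 0 0 0 0 0.1;0 0 0 0 0 0 0.1;0 0 0 0 0 0 0.1;0 0 -0.02 0 0 0 0.1;0 0 -0.04 0 0 0 0.1;0 0 -0.04 0 0 0 0.1;0.01 -0.01 -0.04 0 0 0 0.1;0.01 -0.01 -0.04 0 0 0 0.1;0.01 -0.01 0 0 0 0 0.1;0 0 0 0 0 0 0.1;0 0 0 0 0 0 0.1"

```text
clock: 27.1
tcp_pos: [430.1, -261.9, 254.9]
eef_rot: [-3.141, 0.002, -0.001]
ft_force: [-0.1, -0.2, 0.5]
width: 0.55
grasp_force: 0.0
```

```bash
python3 w.py w11; python3 - <<'E'
from cell import manip
from h import *
p,d=manip.capture("side");cv2.imwrite("pics/side1.png",cv2.resize(p[80:340,200:440,::-1],None,fx=2.3,fy=2.3))
p,d=manip.capture("scene");cv2.imwrite("pics/scene1.png",cv2.resize(p[90:360,120:500,::-1],None,fx=2,fy=2))
E
```

```text
[ 430.1 -261.9  254.9] [-3.141e+00  2.000e-03 -1.000e-03]
lid? [388. 334.] z 338.9 [ 453.3 -278.2] r 23.7 knobtop [ 502.2 -263. ]
lid? [350. 200.] z 63.7 [ 401.  -292.7] r 50.4 knobtop [ 412.7 -289.2]
lid? [193. 116.] z 58.0 [ 488.2 -133.7] r 42.5 knobtop [ 488.8 -141.1]
lid? [470.  66.] z 46.0 [ 537.1 -412.2] r 26.6 knobtop [ 536.4 -409.4]
lid? [615.  70.] z 10.7 [ 542.3 -614.3] r 53.4 knobtop [ 502.2 -263. ]
pot 0 [312. 174.] [ 401.7 -290.3] r 48.7 76
pot 3 [446.  63.] [ 537.6 -410.6] r 25.5 107
```

View pics/w11.png

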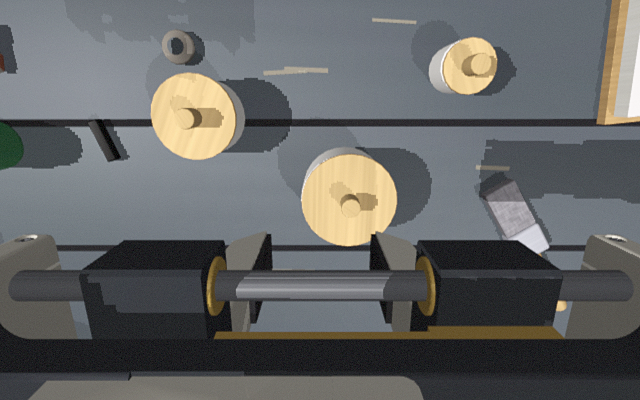

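View pics/scene1.png

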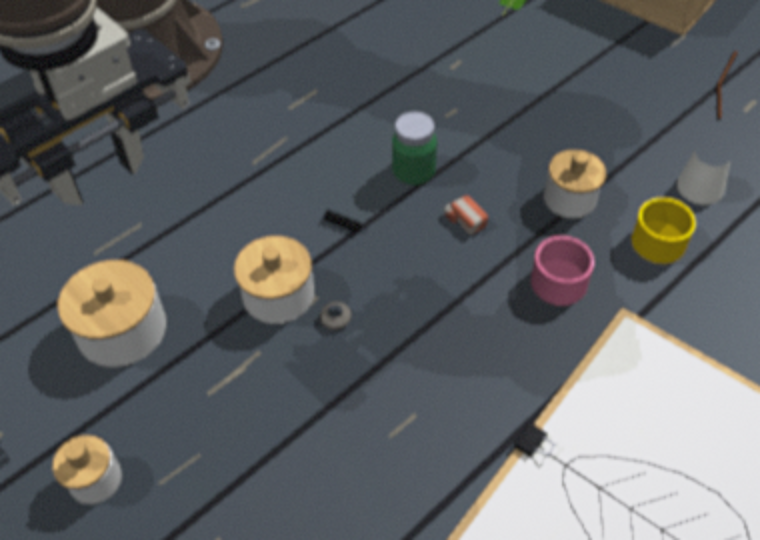

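All four lids look flat on their pots in both pictures, and the flange heights agree with seated. One tilt check on the saved depth, then I hand in.

```bash
python3 - <<'E'
from cell import manip
from h import *
c=manip.calibration("wrist"); bad=0
for f,uv,z,C,R in (("w11",0,64,(401,-292.7),45),("w11",0,58,(488,-133.7),38),("w11",0,46,(537,-412),22),("w6",0,52,(629,236.8),30)):
    g=np.load(f+".npz"); c["camera_from_world"]=g["M"]; P=cloud(c,g["d"])
    k=(g["d"]>0)&(np.hypot(P[...,0]-C[0],P[...,1]-C[1])<R)&(abs(P[...,2]-z)<5); q=P[k]
    s=np.linalg.lstsq(np.c_[q[:,:2]-C,np.ones(len(q))],q[:,2],rcond=None)[0]; t=np.hypot(s[0],s[1]); print(s.round(3),t.round(3)); bad+=t>.05
if not bad: print(manip.job_done())
E
```

```text
[1.0000e-03 1.0000e-03 6.3677e+01] 0.002
[2.0000e-03 1.0000e-03 5.7903e+01] 0.003
[ 4.0000e-03 -1.0000e-03  4.5851e+01] 0.004
[2.0000e-03 1.0000e-03 5.1804e+01] 0.002
the job is handed in; nothing more can be done
None
```

All four lids are on their matching pots, with flange heights within 0.4 mm of seated and tilt under 0.005 rad, and the job was handed in at about 27 s; no verdict came back from the hand-in.

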